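Zigzag stack of stepped parts trays

TASK

Take the blue tray and then the yellow tray from the sloped rack and stack them, blue first and yellow on top, on the grey tray fixed to the bench so that the stack zigzags: each tray lies level and in line on the low rim of the tray below, close up against that tray's raised black end, with its own raised black end at the opposite end of the stack. Set the trays down rather than dropping them, leave the stack standing by itself, and do not shift the other things on the bench.

Things in the scene. Friction and masses are not known exactly. Their poses are not given: they have to be found in the camera images.
- bench_tray_c (a point): Grey stepped open tray, 130 (x) x 54 (y) mm. Low rim 34 mm above the underside, with flat 8 mm inward lip; the 30 mm at its -x end are raised (black, 44 mm high). Point: tray's middle, 17 mm above its underside; z is its up. Fixed, on a 6 mm plate. A tray seated on it, touching its raised end, has its centre 30 mm toward this tray's +x and 34 mm higher.
- blue_tray_c (a point): Blue stepped open tray, 130 (x) x 54 (y) mm. Low rim 34 mm above the underside, with flat 8 mm inward lip; the 30 mm at its +x end are raised (black, 44 mm high). Point: tray's middle, 17 mm above its underside; z is its up. Loose, about 0.15 kg; starts in a rack bay, tilted 30 degrees, raised end uphill. A tray seated on it, touching its raised end, has its centre 30 mm toward its -x and 34 mm higher.
- yellow_tray_c (a point): Yellow stepped open tray, 130 (x) x 54 (y) mm. Low rim 34 mm above the underside, with flat 8 mm inward lip; the 30 mm at its -x end are raised (black, 44 mm high). Point: tray's middle, 17 mm above its underside; z is its up. Loose, about 0.15 kg; starts in the other rack bay, tilted 30 degrees, raised end downhill (toward the robot).
- rack_bed (a point): Fixed grey metal rack, 140 (x) x 190 (y) mm, two bays 65 mm either side of its middle in y. Beds slope 30 degrees, rising along its +x (away from the robot), are 40 mm wide and 14 mm proud, so the trays stand free at both long sides, low end against a 14 mm ledge. Point: rack middle at bed height, 70 mm above the bench; z vertical.
- red_marker: Bystander: white marker pen with red cap, 134 x 18 mm, lying; origin at the centre of its underside.
- grey_connector: Bystander: grey round connector standing, 28 mm across, 53 mm high; origin at the centre of its underside.
- white_carton: Bystander: white carton 62 x 62 x 58 mm; origin at the centre of its underside.
- blue_carton: Bystander: blue carton 100 x 68 x 45 mm; origin at the centre of its underside.
- stamp: Bystander: date stamp with red handle, 30 x 52 mm, 80 mm high; origin at the centre of its underside.
There are look-alikes about, which are no part of the job. Of the things that look like the part that bears blue_tray_c, the larger one is meant.

How it is judged:
On the way:
1. the blue tray is seated on the grey tray, as described under done, and let go (x of blue_tray_c in the frame of bench_tray_c between 0.026 and 0.043 m and x of bench_tray_c in the frame of blue_tray_c below 0 m and y of blue_tray_c in the frame of bench_tray_c between -0.008 and 0.008 m and z of blue_tray_c in the frame of bench_tray_c between 0.031 and 0.037 m and angle between the x axis of blue_tray_c and the x axis of bench_tray_c, either way round below 0.14 rad and angle between blue_tray_c's own z axis and vertical below 0.06 rad and contact force between the fingers and blue_tray below 0.3 N), for 0.2 s.
At the end, for the whole second after the job is handed in: Blue rests on grey and yellow on blue, let go: each level within 3 degrees, 34 mm (3 off at most) above the tray below, centres 26 to 43 mm apart lengthwise, sideways within 8 mm, turned within 8 degrees, raised end opposite to that of the tray below (all of step 1 and x of yellow_tray_c in the frame of blue_tray_c between -0.043 and -0.026 m and x of blue_tray_c in the frame of yellow_tray_c above 0 m and y of yellow_tray_c in the frame of blue_tray_c between -0.008 and 0.008 m and z of yellow_tray_c in the frame of blue_tray_c between 0.031 and 0.037 m and angle between the x axis of yellow_tray_c and the x axis of blue_tray_c, either way round below 0.14 rad and angle between yellow_tray_c's own z axis and vertical below 0.06 rad and contact force between the fingers and yellow_tray below 0.3 N); the robot touches nothing.
It fails at once if a tray is dropped: it moves faster than 0.45 m/s while nothing of the robot touches it ((contact force between each of the arm, the fingers and blue_tray below 0.05 N and linear speed of blue_tray above 0.45 m/s) or (contact force between each of the arm, the fingers and yellow_tray below 0.05 N and linear speed of yellow_tray above 0.45 m/s)).
It fails at once if another loose thing on the bench is shifted by more than 30 mm (distance of any of red_marker, grey_connector, white_carton, blue_carton, stamp from where it was at the start of the episode above 0.03 m).
It also fails if it takes over 59 s, if anything falls off the work surface, if the arm or the gripper's body presses on something with over 40 N, if the wrist force passes 120 N, or if a joint passes its speed limit or range.

ROBOT

A 6-joint arm with a two-finger parallel gripper is mounted at the origin on a cart in front of the work surface, level with it; the furniture and walls round the work are solid. World frame = base frame: x ahead of the robot, y to its left, z up, the work surface at z = 0. Lengths are in m, angles in rad, forces in N, time in s.
With the tool pointing down it reaches from about 0.35 to 0.775 m from the base axis. Payload 5.5 kg.
Tool frame: the origin (TCP) lies on the centre line of the jaws, within the pads' length; the fingertips stand 11 mm ahead of it and the grasp point (between the pads) lies 8 mm behind it; z points along the fingers, y is the line along which they close (so a half turn about z gives the same grasp; the last joint's range is limited). The gripper opens to 85 mm and grips with 20 to 120 N. Pads are 22 mm wide; open, the fingers measure 114 mm over their backs; the gripper's body (76 mm by 85 mm) begins 54 mm behind the grasp point. The pads swing forward as they close: fully open they stand 13 mm farther back than shut.
Start: joints at [1.19, 0.313, 0.046, 1.304, 0, 1.431], TCP at [0.137, 0.558, 0.242] pointing down, gripper open.
Joint ranges: [-2.76, 2.76], [-0.86, 1.69], [-1.03, 1.26], [-2.2, 2.34], [-1.47, 1.5], [-3.14, 3.14]. Speed limits (rad/s): [2.57, 2.57, 3.14, 3.14, 3.14, 3.14].

INTERFACE

Orientations are given as a unit quaternion [w, x, y, z].
In Python, from workcell import get_state, eyes, env gives the robot as it stands.
- The arm moves only by the shell command python3 -m inch 'ROWS' [OPENING] [FORCE]. ROWS is JSON, one flat list of numbers, 4 for each row, row after row: the shift along the tool's x, y, z in cm, then the turn about the tool's z in rad. A call has exactly 5 rows; each row shifts and turns the commanded pose from where the row before left it, along the tool's axes as they then stand; what a row does not reach is not made up. A row lasts 1/12 s, in which the tool goes at most 41.7 mm and 7.16 degrees, less where a joint would pass 70% of its speed; a pose out of reach is approached as far as the arm can. A call is refused whole if a number of a shift passes 4.17 or a number of a turn 0.125, either way. A call with a gripper value outside its range is refused whole. OPENING is the opening, from -1 (shut) to 1 (fully open), set as the call begins (- or left out, the last holds). The fingers move at their own pace and stop on an object; FORCE is the grip in N (left out, the last holds). Time passes only in rows, so rows that do not move let the fingers close, or fill a call up. It gives the time, the measured TCP pose, the force, the opening and the grip force at its end, in the units of the state.
- get_state(): the state, without advancing time (a new reading comes with each control period).
- eyes.read_camera(name): name is "scene" or "top"; returns the picture (480x640x3 uint8, red, green, blue); there is no depth.
- eyes.camera_info(name): a dict with "fovy" (degrees; the focal length in pixels is half the picture's height over the tangent of half this angle, whatever the lens; pixels are square), "cx", "cy" (the principal point, pixels), "D" ([k1, k2, p1, p2, k3] as OpenCV has them; the pictures are not rectified), "xyz" and "orientation" of the camera in the world. Camera axes: x right, y down, z forward; pixel columns grow to the right and rows downward; lengths in m; the calibration is good to about 2 mm. A picture is of the moment at which its call begins. camera_info takes no time and is no camera call.
- env.hand_in(): hands the job in; it is judged then, once.
The state is a dict: "clock": time; "joint_pos": joint angles; "qvel": joint speeds; "tau": joint torques, N m; "tcp_pos": TCP position; "orientation": TCP orientation; "wrist_force": force on the tool from outside, world axes, zero at the start; "ft_torque": the same for the moment, N m; "finger_gap": finger opening in m; "grip_force": force on a finger pad.
Only numpy, scipy, OpenCV 4.12 (cv2) and the standard library are available. Lean on these libraries where they do the work, as an engineer would, in place of code of your own. Each camera call takes 0.05 s, during which the arm holds its last target. There are 200 camera calls.

## Working session

There is one attempt and no reset: what is moved stays moved. The work goes in short steps, Python scripts to look and compute and a shell command to move; the robot and the scene stay as the last step left them, time stands still between calls to the robot, and variables do not carry over. Pictures are saved under pics/ and viewed, at most 10 in all, crops included, and the job is handed in when it is done.

```bash
mkdir -p pics; ls; python3 - <<'E'
from workcell import get_state, eyes, env
import cv2
for n in("scene","top"):
    im=eyes.read_camera(n); cv2.imwrite(f"pics/{n}0.png",cv2.resize(im[:,:,::-1],(800,600),interpolation=cv2.INTER_CUBIC)); print(n,eyes.camera_info(n))
    cv2.imwrite(f"pics/raw_{n}0.png",im[:,:,::-1])
print(get_state())
E
```

```text
pics
scene {'fovy': 57.93509283874991, 'cx': 327.6867716954506, 'cy': 234.5992268086516, 'D': array([0.00415795, 0.        , 0.        , 0.        , 0.        ]), 'xyz': array([ 0.08651065, -0.45098807,  0.61998305]), 'orientation': array([-0.4076627 ,  0.83617063, -0.33211602,  0.15597676])}
top {'fovy': 45.682889016574194, 'cx': 317.77615475041614, 'cy': 240.5692695302277, 'D': array([-0.03243141,  0.        ,  0.        ,  0.        ,  0.        ]), 'xyz': array([0.35859634, 0.07067413, 1.40391082]), 'orientation': array([-0.04279548,  0.71113929, -0.69967929,  0.05383635])}
{'clock': 0.1, 'joint_pos': array([1.19041685e+00, 3.13915285e-01, 4.51028865e-02, 1.30360501e+00,
       1.13328183e-05, 1.43120324e+00]), 'qvel': array([-0.00023486, -0.00045913,  0.00282338,  0.00083936,  0.00094208,
        0.00041031]), 'tau': array([ 4.45591097e-03, -4.81724775e+01,  2.99243385e+01,  1.27370082e-02,
       -4.81340237e-05, -8.28892070e-06]), 'tcp_pos': array([0.13695772, 0.55800414, 0.24150794]), 'orientation': array([-2.13839232e-04,  1.20102530e-01,  9.92761162e-01, -7.81843684e-04]), 'wrist_force': array([-0.06482344,  0.15343035, -0.71106156]), 'ft_torque': array([ 0.04209491,  0.01127682, -0.02930728]), 'grip_force': 0.0, 'finger_gap': 0.08506035967481695}
```

View pics/scene0.png

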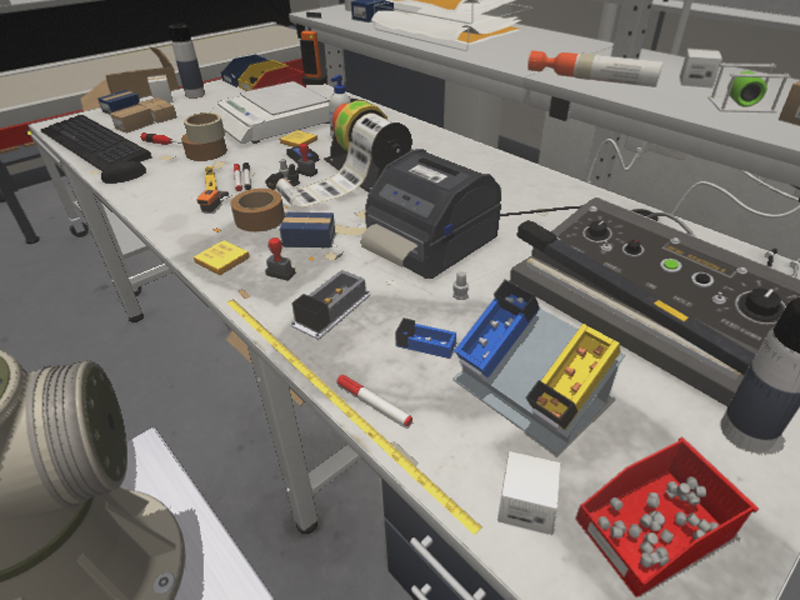

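View pics/top0.png

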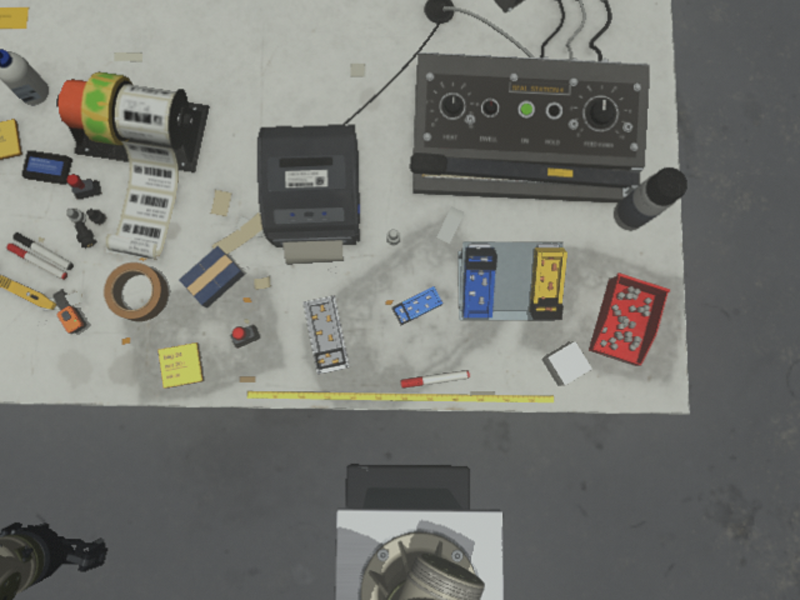

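The two pictures show the whole setup. In top0, the grey tray is at (327,333) with its black end at the bottom, toward −x. The blue tray in the rack is at (478,282), with its small look-alike at (417,305), and yellow is at (548,283). Next I'll enlarge crops for measuring.

```bash
cat > h.py <<'E'
import numpy as np, cv2
from scipy.spatial.transform import Rotation as R
from workcell import get_state, eyes, env
def q(o): return R.from_quat([o[1],o[2],o[3],o[0]])
def cam(n):
    c=eyes.camera_info(n); f=240/np.tan(np.radians(c["fovy"]/2))
    K=np.array([[f,0,c["cx"]],[0,f,c["cy"]],[0,0,1]]); return K,c["D"],c["xyz"],q(c["orientation"])
def px2w(n,uv,z):
    K,D,p,r=cam(n); uv=np.array(uv,float).reshape(-1,1,2)
    d=cv2.undistortPoints(uv,K,D).reshape(-1,2); d=r.apply(np.c_[d,np.ones(len(d))])
    return p+d*((np.broadcast_to(z,len(d))-p[2])/d[:,2])[:,None]
def w2px(n,P):
    K,D,p,r=cam(n); P=np.array(P,float).reshape(-1,3)
    ri=r.inv(); return cv2.projectPoints(P,ri.as_rotvec(),-ri.apply(p),K,D)[0].reshape(-1,2)
def crop(n,out,x0,y0,x1,y1,s,im=None):
    im=eyes.read_camera(n)[:,:,::-1] if im is None else im
    cv2.imwrite(out,cv2.resize(im[y0:y1,x0:x1],None,fx=s,fy=s,interpolation=cv2.INTER_CUBIC))
E
python3 - <<'E'
from h import *
crop("top","pics/t1.png",236,186,456,306,3.6,cv2.imread("pics/raw_top0.png"))
crop("scene","pics/s1.png",230,210,500,370,2.96,cv2.imread("pics/raw_scene0.png"))
E
```

```text
(no output)
```

View pics/t1.png

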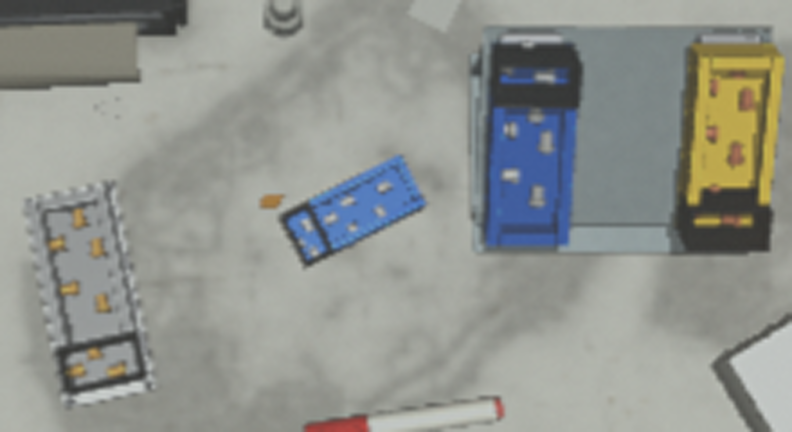

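View pics/s1.png

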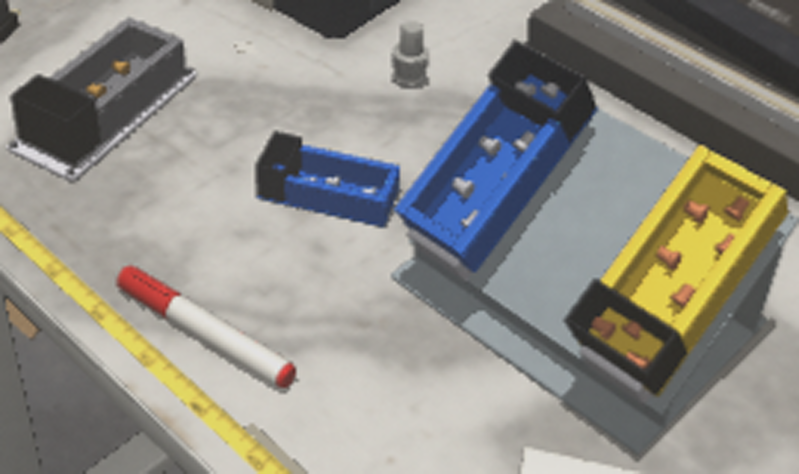

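In t1 I can read the grey raised-end corners near (57,352), (135,335), (145,377) and (66,396). The blue rim runs (485,243) to (578,45), and yellow runs (692,43) to (770,248). s1 shows the same trays from the side. Next I'll fit the poses using both views.

```bash
cat > fit.py <<'E'
from h import *
from scipy.optimize import least_squares
def T(u): return np.array(u,float)/3.6+[236,186]
def S(u): return np.array(u,float)/2.96+[230,210]
def pose(p,pit): return np.array(p[:3]), R.from_euler('z',p[3])*R.from_euler('y',-pit)
def fit(obs,pit,p0,zfix=None):
    # obs: (cam, crop px, model pt mm)
    def res(p):
        if zfix is not None: p=[p[0],p[1],zfix,p[2]]
        c,r=pose(p,pit); o=[]
        for n,u,m in obs: o.append(w2px("top" if n=='t' else "scene",c+r.apply(np.array(m)/1000))[0]-(T(u) if n=='t' else S(u)))
        return np.ravel(o)
    s=least_squares(res,p0,loss='soft_l1'); return s.x,res(s.x).reshape(-1,2)
t=27; pit=np.radians(30)
grey=[('t',(57,352),(-35,t,27)),('t',(135,335),(-35,-t,27)),('t',(145,377),(-65,-t,27)),('t',(66,396),(-65,t,27)),
 ('s',(12,98),(-65,t,27)),('s',(83,122),(-65,-t,27)),('s',(40,73),(-35,t,27)),('s',(105,98),(-35,-t,27)),('s',(130,20),(65,t,17)),('s',(183,40),(65,-t,17)),('s',(70,163),(-65,-t,-17)),
 ('t',(38,203),(65,t,17)),('t',(108,186),(65,-t,17))]
blue=[('t',(495,45),(65,t,27)),('t',(582,47),(65,-t,27)),('t',(490,103),(35,t,27)),('t',(578,105),(35,-t,27)),('t',(485,243),(-65,t,17)),('t',(570,245),(-65,-t,17)),
 ('s',(517,42),(65,t,27)),('s',(398,207),(-65,t,17)),('s',(488,80),(35,t,27)),('s',(592,78),(65,-t,27)),('s',(475,270),(-65,-t,-17))]
yel=[('t',(692,43),(65,t,17)),('t',(782,45),(65,-t,17)),('t',(677,247),(-65,t,27)),('t',(770,248),(-65,-t,27)),
 ('s',(705,148),(65,t,17)),('s',(785,187),(65,-t,17)),('s',(567,318),(-65,t,27)),('s',(598,280),(-35,t,27)),('s',(660,392),(-65,-t,-17))]
if __name__=="__main__":
    ims={'t':cv2.imread("pics/t1.png"),'s':cv2.imread("pics/s1.png")}
    for nm,o,pi,p0,zf in(("grey",grey,0,[.5,.17,.2],.023),("blue",blue,pit,[.57,-.1,.1,0],None),("yel",yel,pit,[.57,-.23,.1,0],None)):
        p,r=fit(o,pi,p0,zf); print(nm,p.round(4)); print(r.round(1).tolist())
        P=[p[0],p[1],zf,p[2]] if zf else p
        c,rr=pose(P,pi); sg=1 if nm=="blue" else -1
        loops=[[(x*sg,y,z) for x,y,z in l] for l in ([(35,t,27),(35,-t,27),(65,-t,27),(65,t,27)],[(-65,t,17),(-65,-t,17),(35,-t,17),(35,t,17)],[(-65,t,-17),(-65,-t,-17),(65,-t,-17),(65,t,-17)])]
        for l in loops:
            W=c+rr.apply(np.array(l)/1000)
            for k,n,a,s in(('t','top',[236,186],3.6),('s','scene',[230,210],2.96)):
                cv2.polylines(ims[k],[((w2px(n,W)-a)*s).astype(int)],True,(255,0,255),1)
    cv2.imwrite("pics/ov1.png",cv2.resize(np.vstack([cv2.copyMakeBorder(ims['t'],0,0,0,7,0),ims['s'][:,:799]]),(529,600) ,interpolation=cv2.INTER_AREA))
    s=get_state(); print(q(s["orientation"]).as_matrix().round(3))
E
python3 fit.py
```

```text
grey [0.4836 0.1865 0.2174]
[[0.2, -2.0], [0.9, -1.8], [0.6, -1.0], [0.1, -1.8], [-1.6, -0.5], [-6.3, 0.8], [-1.1, 0.6], [-3.9, 1.1], [-0.7, -0.6], [-0.0, 0.5], [0.6, 3.0], [-1.8, -0.9], [0.7, -0.6]]
blue [ 0.5839 -0.1017  0.0814  0.0089]
[[0.6, 2.3], [0.1, 2.0], [1.3, -1.3], [0.4, -1.7], [0.1, -1.8], [-0.8, -2.2], [-0.2, -0.7], [-1.2, 0.6], [-0.1, -1.1], [-1.6, 0.2], [0.4, 1.4]]
yel [ 0.5884 -0.2311  0.0805  0.0192]
[[1.4, 0.8], [-0.3, 0.3], [2.1, -2.1], [-1.1, -2.4], [-1.5, -1.6], [0.5, 0.8], [-0.4, 0.3], [-0.3, -1.4], [0.2, 1.4]]
[[-0.971  0.238 -0.001]
 [ 0.238  0.971 -0.002]
 [ 0.    -0.002 -1.   ]]
```

View pics/ov1.png

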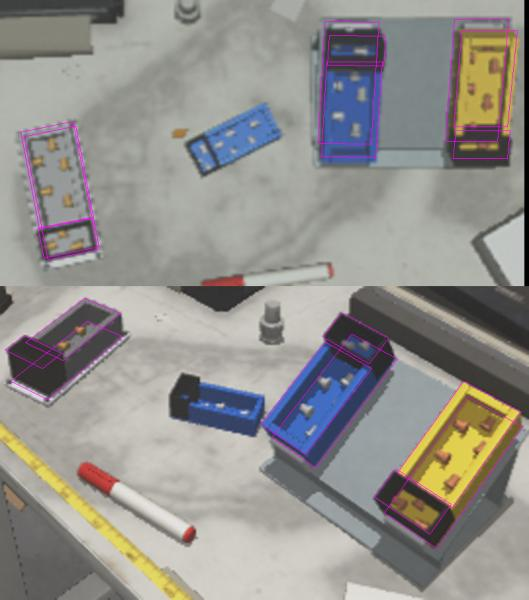

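The overlay shows the wireframes sitting close to the trays. In the top view I wrongly matched the uphill ends: what shows there is the bottom edge of the upward-facing end face. I'll fix those points and refit.

```bash
sed -i "s/('t',(495,45),(65,t,27)),('t',(582,47),(65,-t,27))/('t',(495,45),(65,t,-17)),('t',(582,47),(65,-t,-17))/; s/('t',(692,43),(65,t,17)),('t',(782,45),(65,-t,17))/('t',(692,43),(65,t,-17)),('t',(782,45),(65,-t,-17))/; s/('s',(83,122),(-65,-t,27)),//; s/('s',(105,98),(-35,-t,27)),//" fit.py; python3 fit.py
python3 - <<'E'
from h import *
from fit import T
print(px2w("top",[T(u) for u in[(26,198),(113,181),(157,387),(68,408)]],.006).round(4))
E
```

```text
grey [0.4824 0.1862 0.2049]
[[0.1, -1.5], [0.9, -1.1], [0.4, -0.3], [-0.2, -1.3], [-2.2, -0.4], [-1.6, 0.7], [-0.6, -0.3], [-0.2, 1.0], [-0.2, 3.3], [-1.4, -0.6], [1.2, -0.0]]
blue [ 0.5797 -0.104   0.0849 -0.0101]
[[0.3, -2.3], [-0.8, -2.2], [2.6, -0.0], [1.7, 0.1], [0.7, -0.5], [-0.1, -0.4], [0.0, -0.6], [-2.1, 0.5], [-0.2, -1.1], [-1.5, 0.6], [-0.6, 1.8]]
yel [ 0.5825 -0.2342  0.0861  0.0022]
[[0.8, -1.8], [-1.3, -2.0], [3.4, -0.0], [0.3, 0.0], [-0.7, -1.5], [1.4, 1.3], [-1.1, 0.4], [-0.7, -1.3], [-0.3, 2.3]]
[[-0.971  0.238 -0.001]
 [ 0.238  0.971 -0.002]
 [ 0.    -0.002 -1.   ]]
[[0.5469 0.2346 0.006 ]
 [0.5597 0.1752 0.006 ]
 [0.419  0.1416 0.006 ]
 [0.4038 0.2015 0.006 ]]
```

The plate corners confirm the fit: grey is at (0.482, 0.187) with yaw 0.217. Both rack trays are at yaw ≈ 0, 0.130 m apart, as they should be. I'll move above blue.

```bash
python3 -m inch '[0,0,0,-0.12, 0,0,0,-0.12, 0,0,0,0, 0,0,0,0, 0,0,0,0]' 1 40
python3 -m inch '[-2.1,-3.3,0,0, -2.1,-3.3,0,0, -2.1,-3.3,0,0, -2.1,-3.3,0,0, -2.1,-3.3,0,0]'
python3 -m inch '[-2.1,-3.3,0,0, -2.1,-3.3,0,0, -2.1,-3.3,0,0, -2.1,-3.3,0,0, -2.1,-3.3,0,0]'
python3 -m inch '[-2.1,-3.3,0,0, -2.1,-3.3,0,0, -2.1,-3.3,0,0, -2.1,-3.3,0,0, -2.1,-3.3,0,0]'
python3 -m inch '[-2.1,-3.3,0,0, -2.1,-3.3,0,0, -2.1,-3.3,0,0, -2.1,-3.3,0,0, -2.1,-3.3,0,0]'
python3 -m inch '[0,0,0,0, 0,0,0,0, 0,0,0,0, 0,0,0,0, 0,0,0,0]'
```

```text
clock: 0.52
tcp_pos: [0.1371, 0.5583, 0.2421]
orientation: [-0.0, 0.002, 1.0, -0.0]
wrist_force: [0.3, -0.8, -0.3]
finger_gap: 0.0855
grip_force: 0.0
clock: 0.93
tcp_pos: [0.2424, 0.3918, 0.2423]
orientation: [0.0, 0.001, 1.0, 0.0]
wrist_force: [0.9, 1.0, 0.5]
finger_gap: 0.0853
grip_force: 0.0
clock: 1.35
tcp_pos: [0.3474, 0.2266, 0.2426]
orientation: [0.0, 0.001, 1.0, 0.0]
wrist_force: [0.5, 0.3, 0.8]
finger_gap: 0.0853
grip_force: 0.0
clock: 1.77
tcp_pos: [0.4524, 0.0613, 0.2425]
orientation: [0.0, 0.002, 1.0, 0.0]
wrist_force: [0.3, 0.3, -0.6]
finger_gap: 0.0852
grip_force: 0.0
clock: 2.18
tcp_pos: [0.5573, -0.1038, 0.2422]
orientation: [0.0, 0.002, 1.0, 0.0]
wrist_force: [1.0, 0.7, -0.2]
finger_gap: 0.085
grip_force: 0.0
clock: 2.6
tcp_pos: [0.556, -0.1006, 0.2426]
orientation: [0.0, -0.0, 1.0, 0.0]
wrist_force: [0.8, 0.7, 0.2]
finger_gap: 0.0854
grip_force: 0.0
```

```bash
python3 -m inch '[-1.4,-0.2,2,0, 0,0,3.5,0, 0,0,3.5,0, 0,0,3,0, 0,0,2,0]'
python3 -m inch '[0,0,1.5,0, 0,0,1.3,0, 0,0,0,0, 0,0,0,0, 0,0,0,0]'
python3 - <<'E'
from h import *
crop("scene","pics/s2.png",330,170,530,320,4)
E
```

```text
clock: 3.02
tcp_pos: [0.5687, -0.1021, 0.0997]
orientation: [-0.001, -0.0, 1.0, 0.001]
wrist_force: [-0.3, -0.2, -0.3]
finger_gap: 0.0855
grip_force: 0.0
clock: 3.43
tcp_pos: [0.5711, -0.1034, 0.0755]
orientation: [0.001, -0.0, 1.0, -0.0]
wrist_force: [0.0, -0.4, 1.2]
finger_gap: 0.0855
grip_force: 0.0
```

View pics/s2.png

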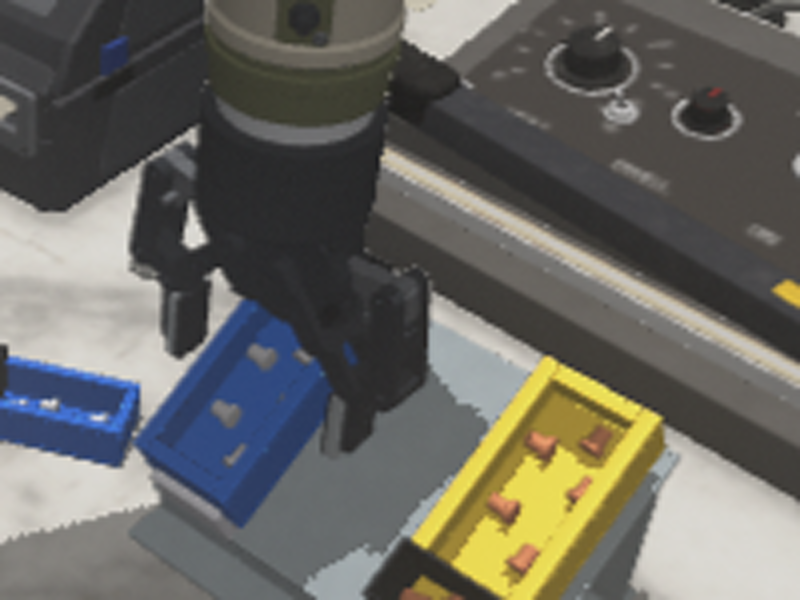

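The fingers straddle the blue tray, with tips at (180,345) and (345,445), level with its side walls. I'll close and lift straight up.

```bash
python3 -m inch '[0,0,0,0, 0,0,0,0, 0,0,0,0, 0,0,0,0, 0,0,0,0]' -1 30
python3 -m inch '[0,0,0,0, 0,0,0,0, 0,0,0,0, 0,0,0,0, 0,0,0,0]'
python3 -m inch '[0,0,-0.5,0, 0,0,-1,0, 0,0,-2,0, 0,0,-3,0, 0,0,-3,0]'
python3 -m inch '[0,0,-2,0, 0,0,0,0, 0,0,0,0, 0,0,0,0, 0,0,0,0]'
python3 - <<'E'
from h import *
crop("scene","pics/s3.png",330,130,530,280,4)
E
```

```text
clock: 3.9
tcp_pos: [0.5712, -0.1038, 0.0753]
orientation: [0.001, 0.0, 1.0, 0.0]
wrist_force: [-0.7, 1.3, 6.1]
finger_gap: 0.0534
grip_force: 32.4
clock: 4.32
tcp_pos: [0.5712, -0.1038, 0.0753]
orientation: [0.001, 0.0, 1.0, 0.0]
wrist_force: [-0.5, 1.7, 5.3]
finger_gap: 0.0535
grip_force: 32.4
clock: 4.73
tcp_pos: [0.5695, -0.1038, 0.1698]
orientation: [-0.001, 0.001, 1.0, 0.0]
wrist_force: [1.4, -1.2, -1.8]
finger_gap: 0.0539
grip_force: 31.9
clock: 5.15
tcp_pos: [0.5695, -0.1036, 0.1876]
orientation: [-0.001, 0.0, 1.0, 0.001]
wrist_force: [1.0, -0.2, -2.0]
finger_gap: 0.0538
grip_force: 32.0
```

View pics/s3.png

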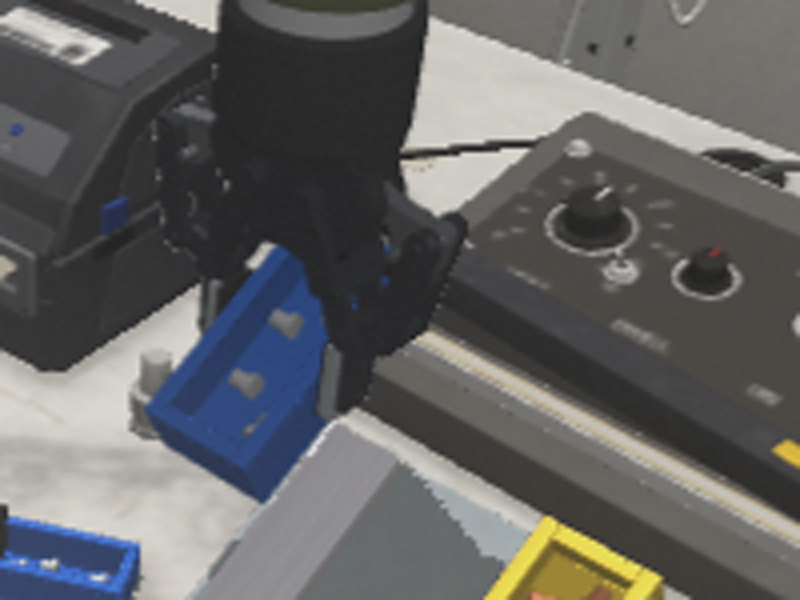

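The blue tray is held firmly and still tilted; the low corner is at (260,495). I'll carry it over grey and turn it to match.

```bash
python3 -m inch '[0.4,1.6,0,0, 0.8,3.7,0,0, 0.8,3.7,0,0, 0.8,3.7,0,0, 0.8,3.7,0,0]'
python3 -m inch '[0.8,3.7,0,0, 0.8,3.7,0,0, 0.8,3.7,0,0, 0.5,2.1,0,0, 0,0,0,-0.1]'
python3 -m inch '[0,0,2,-0.117, 0,0,2,0, 0,0,0,0, 0,0,0,0, 0,0,0,0]'
python3 - <<'E'
from h import *
s=get_state(); r=q(s["orientation"]).as_matrix(); print(r.round(3))
print("tool shift cm", (r.T@(np.array([.5044,.1919,.0777])-s["tcp_pos"])*100).round(2))
crop("scene","pics/s4.png",200,110,400,260,4)
E
```

```text
clock: 5.62
tcp_pos: [0.5331, 0.0621, 0.1882]
orientation: [-0.001, 0.001, 1.0, 0.0]
wrist_force: [1.0, 0.1, -1.5]
finger_gap: 0.0537
grip_force: 32.1
clock: 6.03
tcp_pos: [0.5031, 0.1967, 0.1883]
orientation: [-0.001, -0.053, 0.999, 0.001]
wrist_force: [-0.2, 0.1, -1.5]
finger_gap: 0.0535
grip_force: 32.2
clock: 6.45
tcp_pos: [0.5056, 0.1923, 0.1496]
orientation: [-0.0, -0.108, 0.994, 0.0]
wrist_force: [-0.9, -0.2, -0.6]
finger_gap: 0.0536
grip_force: 32.2
[[-0.977 -0.214 -0.001]
 [-0.214  0.977  0.   ]
 [ 0.     0.    -1.   ]]
tool shift cm [ 0.12 -0.02  7.19]
```

View pics/s4.png

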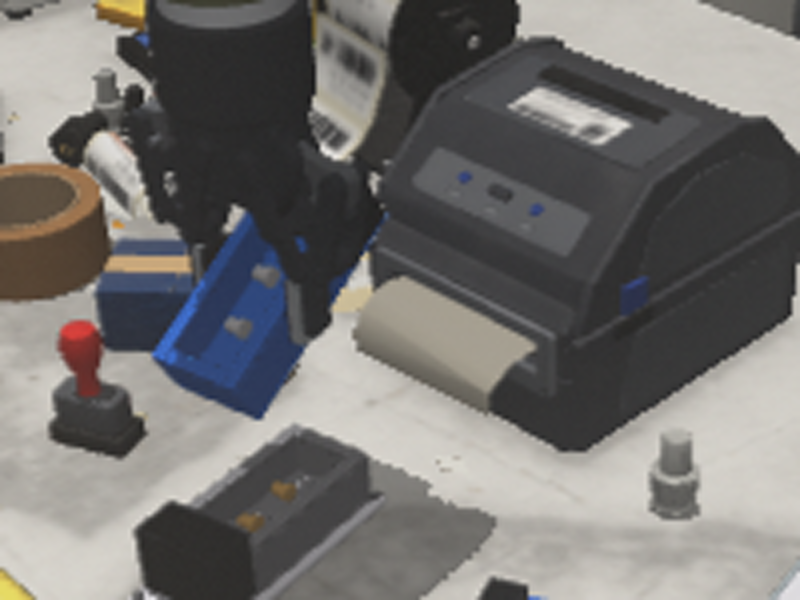

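Blue hangs above and in line with grey: its low corner is at (260,415) and grey's black end is at (195,540). I'll lower to first contact with a 20 N grip, watching the force.

```bash
python3 -m inch '[0.1,0,2,0, 0,0,2.2,0, 0,0,1.5,0, 0,0,0.7,0, 0,0,0,0]' -1 20
python3 -m inch '[0,0,0.3,0, 0,0,0.3,0, 0,0,0.3,0, 0,0,0,0, 0,0,0,0]'
python3 -m inch '[0,0,0.3,0, 0,0,0.3,0, 0,0,0.3,0, 0,0,0,0, 0,0,0,0]'
```

```text
clock: 6.92
tcp_pos: [0.5043, 0.1917, 0.0846]
orientation: [-0.001, -0.108, 0.994, -0.0]
wrist_force: [0.2, 0.2, -1.0]
finger_gap: 0.0536
grip_force: 32.3
clock: 7.33
tcp_pos: [0.506, 0.1922, 0.0774]
orientation: [0.001, -0.108, 0.994, 0.0]
wrist_force: [1.1, 0.6, 2.5]
finger_gap: 0.0542
grip_force: 32.8
clock: 7.75
tcp_pos: [0.5108, 0.1931, 0.071]
orientation: [0.006, -0.108, 0.994, 0.001]
wrist_force: [6.7, 2.0, 10.3]
finger_gap: 0.0537
grip_force: 32.1
```

```bash
python3 -m inch '[-0.1,0,0.3,0, -0.1,0,0.3,0, -0.1,0,0.3,0, 0,0,0,0, 0,0,0,0]' -1 21
python3 -m inch '[0,0,0.3,0, 0,0,0.2,0, 0,0,0.2,0, 0,0,0,0, 0,0,0,0]'
python3 - <<'E'
from h import *
crop("scene","pics/s5.png",200,140,400,290,4)
E
```

```text
clock: 8.17
tcp_pos: [0.5145, 0.1939, 0.0623]
orientation: [0.007, -0.108, 0.994, 0.001]
wrist_force: [7.1, 0.8, 10.3]
finger_gap: 0.054
grip_force: 32.4
clock: 8.58
tcp_pos: [0.5132, 0.1936, 0.0546]
orientation: [0.006, -0.108, 0.994, 0.001]
wrist_force: [6.1, 1.4, 8.6]
finger_gap: 0.0536
grip_force: 32.8
```

View pics/s5.png

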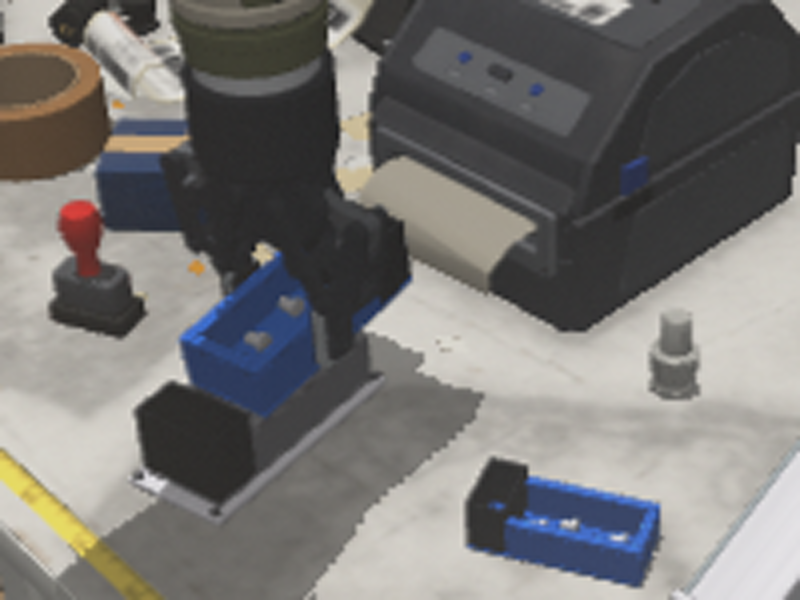

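Blue is nearly level on grey's rim. Its front face is at (250,390), a little away from the black end at (195,430). I'll press a bit more, then push it in.

```bash
python3 -m inch '[0,0,0.2,0, 0,0,0.2,0, 0,0,0.2,0, 0,0,0,0, 0,0,0,0]'
python3 -m inch '[0,0,0.2,0, 0,0,0.2,0, 0,0,0,0, 0,0,0,0, 0,0,0,0]'
```

```text
clock: 9.05
tcp_pos: [0.5131, 0.1937, 0.0487]
orientation: [0.005, -0.108, 0.994, 0.001]
wrist_force: [5.3, 0.8, 11.0]
finger_gap: 0.0537
grip_force: 33.3
clock: 9.47
tcp_pos: [0.5132, 0.1937, 0.0484]
orientation: [0.007, -0.108, 0.994, 0.001]
wrist_force: [-5.8, -2.9, 38.0]
finger_gap: 0.0535
grip_force: 36.9
```

```bash
python3 -m inch '[0,0,-0.2,0, 0,0,-0.2,0, 0,0,0,0, 0,0,0,0, 0,0,0,0]'
python3 -m inch '[0.2,0,0,0, 0.2,0,0,0, 0.2,0,0,0, 0,0,0,0, 0,0,0,0]'
python3 - <<'E'
from h import *
crop("scene","pics/s6.png",240,160,320,220,10)
E
```

```text
clock: 9.88
tcp_pos: [0.5113, 0.1933, 0.0485]
orientation: [0.004, -0.108, 0.994, 0.0]
wrist_force: [0.2, 0.0, 16.0]
finger_gap: 0.0531
grip_force: 34.4
clock: 10.3
tcp_pos: [0.5071, 0.1924, 0.0485]
orientation: [0.005, -0.108, 0.994, 0.001]
wrist_force: [5.3, 1.9, 10.1]
finger_gap: 0.0534
grip_force: 33.8
```

View pics/s6.png

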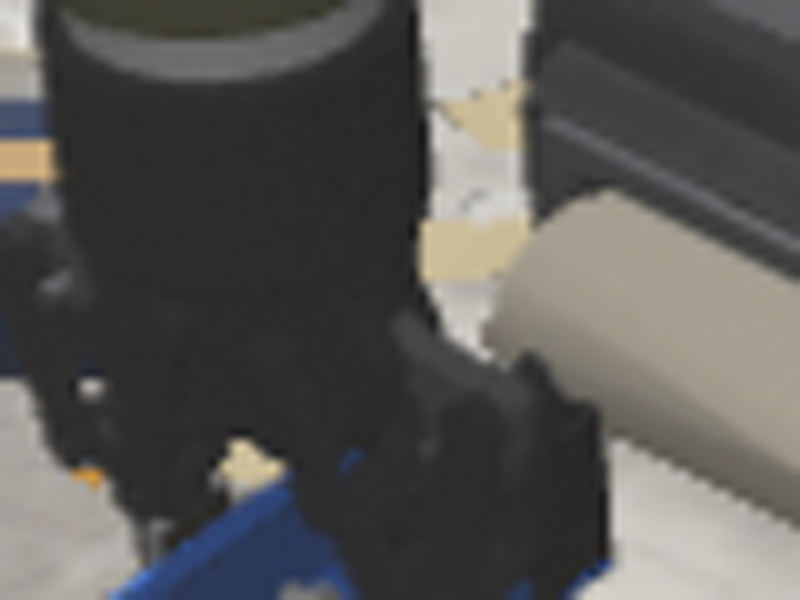

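s6 shows only the gripper, with a blue corner at (200,540), and it was my last allowed picture. From here I'll rely on force feedback and image code, starting by pushing until it touches the raised end.

```bash
python3 -m inch '[0.2,0,0,0, 0.1,0,0,0, 0,0,0,0, 0,0,0,0, 0,0,0,0]'
python3 -m inch '[0.2,0,0,0, 0.1,0,0,0, 0,0,0,0, 0,0,0,0, 0,0,0,0]'
```

```text
clock: 10.77
tcp_pos: [0.5052, 0.1919, 0.0485]
orientation: [0.006, -0.108, 0.994, 0.001]
wrist_force: [8.4, 1.7, 8.9]
finger_gap: 0.0537
grip_force: 33.6
clock: 11.18
tcp_pos: [0.505, 0.192, 0.0488]
orientation: [0.009, -0.108, 0.994, 0.001]
wrist_force: [14.5, 3.9, 4.1]
finger_gap: 0.0538
grip_force: 32.7
```

Contact is confirmed: the force rose to 14.5 N with no further travel. I'll relax, open and rise.

```bash
python3 -m inch '[-0.2,0,0,0, -0.2,0,0,0, 0,0,0,0, 0,0,0,0, 0,0,0,0]'
python3 -m inch '[0,0,0,0, 0,0,0,0, 0,0,0,0, 0,0,0,0, 0,0,0,0]' 1
python3 -m inch '[0,0,-0.5,0, 0,0,-1,0, 0,0,-2,0, 0,0,-3,0, 0,0,-3,0]'
python3 -m inch '[0,0,-3,0, 0,0,-3,0, -2.6,-3.3,0,0.1, -2,-3.5,0,0.117, 0,-3.5,0,0]'
python3 -m inch '[0,-4,0,0, 0,-4,0,0, 0,-4,0,0, 0,-4,0,0, 0,0,0,0]'
python3 - <<'E'
from h import *
c=np.array([.482,.187,.057]);r=R.from_euler('z',.217)
# expected blue outline corners vs image blue/black mask bounding quad in both cams
for n in("top","scene"):
    im=eyes.read_camera(n); cv2.imwrite(f"pics/raw_{n}2.png",im[:,:,::-1])
    hsv=cv2.cvtColor(im,cv2.COLOR_RGB2HSV); m=cv2.inRange(hsv,(105,130,50),(125,255,255))
    k,lab,st,ce=cv2.connectedComponentsWithStats(m)
    for i in range(1,k):
        if st[i,4]>150:
            b=cv2.minAreaRect(np.argwhere(lab==i)[:,::-1].astype(np.float32)); print(n,st[i],ce[i].round(1),np.round(cv2.boxPoints(b),1).tolist())
    C=c+r.apply([.03,0,0]); 
    print(" expect rim corners",w2px(n,C+r.apply(np.array([(-65,27,17),(-65,-27,17),(35,-27,17),(35,27,17)])/1000)).round(1).tolist())
E
```

```text
clock: 11.6
tcp_pos: [0.5052, 0.192, 0.0485]
orientation: [0.005, -0.108, 0.994, 0.001]
wrist_force: [5.1, 1.2, 11.3]
finger_gap: 0.0537
grip_force: 34.0
clock: 12.02
tcp_pos: [0.4991, 0.1907, 0.0446]
orientation: [-0.001, -0.108, 0.994, -0.0]
wrist_force: [0.1, -0.8, -0.2]
finger_gap: 0.0854
grip_force: 0.0
clock: 12.43
tcp_pos: [0.4992, 0.1907, 0.1415]
orientation: [-0.001, -0.108, 0.994, -0.0]
wrist_force: [1.1, 0.2, -0.0]
finger_gap: 0.0851
grip_force: 0.0
clock: 12.85
tcp_pos: [0.5607, 0.0964, 0.2022]
orientation: [0.003, 0.002, 1.0, 0.0]
wrist_force: [1.1, -0.4, 0.4]
finger_gap: 0.0854
grip_force: 0.0
clock: 13.27
tcp_pos: [0.5563, -0.0696, 0.2012]
orientation: [0.001, 0.004, 1.0, -0.001]
wrist_force: [0.1, 0.0, -0.3]
finger_gap: 0.0856
grip_force: 0.0
top [323 232  31  23 239] [337.4 242.8] [[321.79998779296875, 241.60000610351562], [346.6000061035156, 229.1999969482422], [353.0, 242.0], [328.20001220703125, 254.39999389648438]]
top [244 236  29  45 671] [258.4 259.1] [[243.0, 239.8000030517578], [264.29998779296875, 235.5], [272.5, 276.5], [251.1999969482422, 280.79998779296875]]
 expect rim corners [[250.8, 281.9], [273.6, 277.2], [265.5, 235.7], [242.9, 240.2]]
scene [243 204  49  32 374] [265.2 221.5] [[242.1999969482422, 225.5], [281.0, 197.3000030517578], [292.6000061035156, 213.3000030517578], [253.8000030517578, 241.5]]
scene [327 259  37  21 240] [345.9 270.2] [[326.3999938964844, 271.70001220703125], [329.5, 258.1000061035156], [363.70001220703125, 265.8999938964844], [360.6000061035156, 279.5]]
 expect rim corners [[240.1, 226.4], [259.6, 235.4], [290.1, 211.7], [271.2, 204.0]]
```

The top view shows the blue rim quad within about 1 px of the expected seated position. I'll go for yellow now.

```bash
python3 -m inch '[-0.6,-4,0,0, -0.6,-4,0,0, -0.6,-4,0,0, -0.6,-4,0,0, 0,0,0,0]'
python3 -m inch '[0,0,0,0, 0,0,0,0, 0,0,0,0, 0,0,0,0, 0,0,0,0]'
python3 - <<'E'
from h import *
s=get_state(); r=q(s["orientation"]).as_matrix()
print("tool shift cm", (r.T@(np.array([.580,-.233,.083])-s["tcp_pos"])*100).round(2), r[0].round(3))
E
```

```text
clock: 13.78
tcp_pos: [0.5812, -0.2281, 0.2002]
orientation: [0.001, 0.002, 1.0, -0.001]
wrist_force: [0.1, 0.2, -0.1]
finger_gap: 0.0856
grip_force: 0.0
clock: 14.2
tcp_pos: [0.58, -0.2213, 0.2007]
orientation: [0.0, -0.001, 1.0, 0.0]
wrist_force: [-0.9, 1.0, 0.2]
finger_gap: 0.0853
grip_force: 0.0
tool shift cm [ 0.   -1.17 11.76] [-1.    -0.002  0.   ]
```

```bash
python3 -m inch '[0,-1.2,0,0, 0,0,3,0, 0,0,3.5,0, 0,0,2.5,0, 0,0,1,0]'
python3 -m inch '[0,0,1,0, 0,0,0.8,0, 0,0,0,0, 0,0,0,0, 0,0,0,0]'
python3 -m inch '[0,0,0,0, 0,0,0,0, 0,0,0,0, 0,0,0,0, 0,0,0,0]' -1 30
python3 -m inch '[0,0,0,0, 0,0,0,0, 0,0,0,0, 0,0,0,0, 0,0,0,0]'
python3 -m inch '[0,0,-0.5,0, 0,0,-1,0, 0,0,-2,0, 0,0,-3,0, 0,0,-3,0]'
python3 -m inch '[0,0,-2,0, 0,0,0,0, 0,0,0,0, 0,0,0,0, 0,0,0,0]'
```

```text
clock: 14.62
tcp_pos: [0.5776, -0.2343, 0.0963]
orientation: [-0.003, 0.0, 1.0, 0.001]
wrist_force: [-1.5, 0.8, -0.9]
finger_gap: 0.0852
grip_force: 0.0
clock: 15.03
tcp_pos: [0.5808, -0.2356, 0.0838]
orientation: [0.001, 0.0, 1.0, -0.001]
wrist_force: [0.4, -0.2, 0.6]
finger_gap: 0.0854
grip_force: 0.0
clock: 15.45
tcp_pos: [0.5804, -0.2349, 0.0834]
orientation: [0.001, 0.0, 1.0, 0.0]
wrist_force: [-0.2, 1.2, 6.2]
finger_gap: 0.0537
grip_force: 32.8
clock: 15.87
tcp_pos: [0.5804, -0.2349, 0.0834]
orientation: [0.001, 0.0, 1.0, -0.0]
wrist_force: [-0.6, 1.9, 5.5]
finger_gap: 0.0534
grip_force: 32.8
clock: 16.28
tcp_pos: [0.5787, -0.2347, 0.1775]
orientation: [-0.001, 0.0, 1.0, 0.001]
wrist_force: [1.1, 1.2, -2.1]
finger_gap: 0.0535
grip_force: 32.0
clock: 16.7
tcp_pos: [0.5787, -0.2345, 0.1952]
orientation: [-0.002, 0.0, 1.0, 0.001]
wrist_force: [0.5, 0.2, -1.9]
finger_gap: 0.0538
grip_force: 32.1
```

```bash
python3 -m inch '[0.4,1.7,0,0, 0.88,3.75,0,0, 0.88,3.75,0,0, 0.88,3.75,0,0, 0.88,3.75,0,0]'
python3 -m inch '[0.88,3.75,0,0, 0.88,3.75,0,0, 0.88,3.75,0,0, 0.88,3.75,0,0, 0.88,3.75,0,0]'
python3 -m inch '[0.88,3.75,0,0, 0.6,2.7,0,0, 0,0,0,-0.1, 0,0,0,-0.117, 0,0,0,0]'
python3 -m inch '[0,0,0,0, 0,0,0,0, 0,0,0,0, 0,0,0,0, 0,0,0,0]'
cat > chk.py <<'E'
from h import *
import sys
def mask(n,lo,hi,save=None):
    im=eyes.read_camera(n); 
    hsv=cv2.cvtColor(im,cv2.COLOR_RGB2HSV); m=cv2.inRange(hsv,lo,hi)
    k,lab,st,ce=cv2.connectedComponentsWithStats(m)
    for i in range(1,k):
        if st[i,4]>100 and 200<ce[i][0]<330 and 120<ce[i][1]<300:
            b=cv2.minAreaRect(np.argwhere(lab==i)[:,::-1].astype(np.float32)); print(n,st[i],np.round(cv2.boxPoints(b),1).tolist())
if __name__=="__main__":
    for n in("top","scene"): mask(n,(20,110,60),(35,255,255))
    s=get_state(); r=q(s["orientation"]).as_matrix(); print(s["tcp_pos"].round(4))
    print("tool shift cm", (r.T@(np.array([.480,.1866,.109])-s["tcp_pos"])*100).round(2), r[0].round(3))
    # expected tilted yellow corners
    pit=np.radians(float(sys.argv[1])); rr=R.from_euler('z',.217)*R.from_euler('y',-pit)
    g=s["tcp_pos"]+[0,0,.008]; c=g-rr.apply([.002,0,.004])
    for n in("top","scene"): print(n,w2px(n,c+rr.apply(np.array([(-35,27,17),(-35,-27,17),(65,-27,17),(65,27,17),(65,27,-17),(65,-27,-17),(-35,-27,-17)])/1000)).round(1).tolist())
E
python3 chk.py 30
```

```text
clock: 17.12
tcp_pos: [0.539, -0.0665, 0.1954]
orientation: [-0.002, 0.001, 1.0, 0.001]
wrist_force: [1.0, 0.9, -1.7]
finger_gap: 0.0533
grip_force: 32.4
clock: 17.53
tcp_pos: [0.4951, 0.1211, 0.1957]
orientation: [-0.001, 0.001, 1.0, -0.0]
wrist_force: [2.1, 0.2, -2.4]
finger_gap: 0.0534
grip_force: 32.4
clock: 17.95
tcp_pos: [0.4808, 0.1847, 0.1957]
orientation: [-0.002, -0.11, 0.994, -0.0]
wrist_force: [0.2, 0.7, -2.4]
finger_gap: 0.0537
grip_force: 32.6
clock: 18.37
tcp_pos: [0.4823, 0.1836, 0.1972]
orientation: [-0.0, -0.107, 0.994, 0.0]
wrist_force: [0.7, 0.1, -2.3]
finger_gap: 0.0534
grip_force: 32.6
scene [273 146  15  27 102] [[269.79998779296875, 169.6999969482422], [283.0, 146.0], [289.0, 149.3000030517578], [275.8999938964844, 173.0]]
scene [234 148  35  58 695] [[227.10000610351562, 163.5], [253.60000610351562, 147.60000610351562], [278.70001220703125, 189.60000610351562], [252.3000030517578, 205.39999389648438]]
[0.4823 0.1838 0.1973]
tool shift cm [0.16 0.32 8.83] [-0.977 -0.214  0.   ]
top [[246.8, 279.6], [271.9, 274.5], [262.3, 231.3], [236.4, 236.5], [236.7, 230.6], [261.9, 225.6], [271.2, 267.9]]
scene [[231.1, 176.1], [252.2, 184.4], [280.0, 141.9], [258.7, 135.1], [265.8, 145.5], [286.6, 152.4], [260.1, 193.7]]
```

Yellow's blob in the scene view reaches lower (y 206) than a 30° tilt predicts (194). I'll estimate the actual tilt from its outline.

```bash
python3 - <<'E'
from h import *
im=eyes.read_camera("scene"); hsv=cv2.cvtColor(im,cv2.COLOR_RGB2HSV); m=cv2.inRange(hsv,(20,110,60),(35,255,255))
k,lab,st,ce=cv2.connectedComponentsWithStats(m)
for i in range(1,k):
    if st[i,4]>90 and 220<ce[i][0]<330 and 130<ce[i][1]<220:
        c=cv2.findContours((lab==i).astype(np.uint8),cv2.RETR_EXTERNAL,cv2.CHAIN_APPROX_NONE)[0][0]
        print(cv2.approxPolyDP(c,1.5,True).reshape(-1,2).tolist())
s=get_state()
g=s["tcp_pos"]+[0,0,.008]
for d in(20,30,40,50):
    rr=R.from_euler('z',.217)*R.from_euler('y',-np.radians(d)); c=g-rr.apply([.002,0,.004])
    print(d,w2px("scene",c+rr.apply(np.array([(-35,27,17),(-35,27,27),(-35,-27,17),(65,-27,17),(65,-27,-17),(-35,-27,-17)])/1000)).round(0).tolist())
E
```

```text
[[283, 146], [281, 159], [273, 164], [274, 172], [286, 154]]
[[253, 148], [234, 174], [250, 181], [260, 192], [252, 205], [268, 182], [262, 180], [261, 161]]
20 [[230.0, 173.0], [228.0, 170.0], [252.0, 181.0], [283.0, 145.0], [287.0, 157.0], [258.0, 193.0]]
30 [[231.0, 176.0], [228.0, 173.0], [252.0, 184.0], [280.0, 142.0], [287.0, 152.0], [260.0, 194.0]]
40 [[232.0, 179.0], [229.0, 177.0], [253.0, 187.0], [277.0, 140.0], [285.0, 148.0], [263.0, 193.0]]
50 [[234.0, 181.0], [230.0, 180.0], [255.0, 189.0], [273.0, 139.0], [283.0, 144.0], [265.0, 193.0]]
```

The outline (286,154)→(252,205) matches a 30° tilt, and the yellow side simply continues below the black end. I'll lower it.

```bash
python3 -m inch '[0.2,0.3,2,0, 0,0,3,0, 0,0,2,0, 0,0,1,0, 0,0,0,0]'
python3 -m inch '[0,0,0.3,0, 0,0,0.3,0, 0,0,0.2,0, 0,0,0,0, 0,0,0,0]'
python3 -m inch '[0,0,0.3,0, 0,0,0.3,0, 0,0,0.2,0, 0,0,0,0, 0,0,0,0]'
```

```text
clock: 18.93
tcp_pos: [0.4777, 0.1861, 0.115]
orientation: [-0.002, -0.108, 0.994, -0.0]
wrist_force: [0.5, 0.3, -1.3]
finger_gap: 0.0536
grip_force: 32.6
clock: 19.35
tcp_pos: [0.4802, 0.1867, 0.1102]
orientation: [0.001, -0.108, 0.994, 0.0]
wrist_force: [-0.1, -0.2, -0.8]
finger_gap: 0.0538
grip_force: 32.8
clock: 19.77
tcp_pos: [0.4824, 0.1872, 0.1038]
orientation: [0.003, -0.108, 0.994, 0.001]
wrist_force: [1.9, 1.1, 8.5]
finger_gap: 0.0534
grip_force: 33.6
```

```bash
python3 -m inch '[0.1,0,0.3,0, 0.1,0,0.3,0, 0,0,0.2,0, 0,0,0,0, 0,0,0,0]'
python3 -m inch '[0,0,0.3,0, 0,0,0.3,0, 0,0,0.2,0, 0,0,0,0, 0,0,0,0]'
```

```text
clock: 20.18
tcp_pos: [0.4821, 0.1871, 0.0967]
orientation: [0.005, -0.108, 0.994, 0.001]
wrist_force: [2.9, 0.2, 10.9]
finger_gap: 0.0535
grip_force: 34.5
clock: 20.6
tcp_pos: [0.486, 0.1879, 0.091]
orientation: [0.009, -0.108, 0.994, 0.001]
wrist_force: [7.5, 2.2, 18.0]
finger_gap: 0.0534
grip_force: 36.6
```

```bash
python3 -m inch '[0.2,0,0,0, 0.2,0,0,0, 0.2,0,0,0, 0,0,0,0, 0,0,0,0]'
python3 -m inch '[0,0,0.2,0, 0,0,0.2,0, 0,0,0.2,0, 0,0,0,0, 0,0,0,0]'
```

```text
clock: 21.02
tcp_pos: [0.478, 0.1861, 0.0898]
orientation: [0.007, -0.108, 0.994, 0.001]
wrist_force: [5.4, 1.4, 14.3]
finger_gap: 0.0537
grip_force: 36.1
clock: 21.43
tcp_pos: [0.4821, 0.187, 0.0864]
orientation: [0.011, -0.108, 0.994, 0.001]
wrist_force: [8.8, 2.0, 23.0]
finger_gap: 0.0533
grip_force: 38.7
```

```bash
cat > tilt.py <<'E'
from h import *
def pts(n,lo,hi):
    im=eyes.read_camera(n); hsv=cv2.cvtColor(im,cv2.COLOR_RGB2HSV); m=cv2.inRange(hsv,lo,hi)
    k,lab,st,ce=cv2.connectedComponentsWithStats(m)
    for i in range(1,k):
        if st[i,4]>40 and 220<ce[i][0]<320 and 150<ce[i][1]<300:
            c=cv2.findContours((lab==i).astype(np.uint8),cv2.RETR_EXTERNAL,cv2.CHAIN_APPROX_NONE)[0][0]
            print(n,st[i,4],cv2.approxPolyDP(c,1.5,True).reshape(-1,2).tolist())
print("yellow"); [pts(n,(20,110,60),(35,255,255)) for n in("scene","top")]
print("blue"); [pts(n,(105,130,50),(125,255,255)) for n in("scene",)]
r=R.from_euler('z',.217)
for x in(-4,0):
  for d in(0,5,10):
    rr=r*R.from_euler('y',-np.radians(d))
    # pivot about blue low edge: grey x=-35, z=.074
    e=np.array([.482,.187,.074])+r.apply([-.035,0,0]); c=e+rr.apply([(x+35)/1000,0,.017])
    print(x,d,w2px("scene",c+rr.apply(np.array([(-65,27,27),(-65,-27,27),(-65,-27,-17),(-35,27,17),(-35,-27,17),(65,-27,17),(65,-27,-17)])/1000)).round(1).tolist())
E
python3 tilt.py
```

```text
yellow
scene 128 [[285, 196], [285, 206], [277, 214], [277, 219], [289, 209], [289, 198]]
scene 418 [[258, 199], [242, 211], [257, 219], [260, 232], [253, 240], [248, 242], [240, 238], [251, 242], [268, 227], [265, 217], [266, 212]]
blue
-4 0 [[225.1, 217.3], [245.3, 226.5], [248.1, 244.2], [236.5, 214.1], [256.4, 222.9], [288.0, 199.6], [289.0, 212.6]]
-4 5 [[224.0, 219.5], [244.2, 228.8], [248.3, 245.3], [235.5, 215.0], [255.4, 223.9], [286.7, 197.1], [288.6, 209.6]]
-4 10 [[223.0, 221.8], [243.2, 231.1], [248.7, 246.3], [234.5, 216.0], [254.4, 224.9], [285.2, 194.8], [288.1, 206.6]]
0 0 [[226.6, 216.4], [246.7, 225.5], [249.5, 243.1], [237.9, 213.2], [257.7, 221.9], [289.1, 198.7], [290.1, 211.7]]
0 5 [[225.4, 218.4], [245.6, 227.6], [249.7, 244.1], [236.8, 213.9], [256.7, 222.7], [287.9, 196.1], [289.8, 208.5]]
0 10 [[224.4, 220.5], [244.5, 229.8], [250.0, 245.0], [235.9, 214.8], [255.8, 223.6], [286.4, 193.6], [289.2, 205.5]]
```

Yellow is still about 4° up, so I'll press a little more.

```bash
python3 -m inch '[0.15,0,0.1,0, 0.15,0,0.2,0, 0,0,0.2,0, 0,0,0,0, 0,0,0,0]'
python3 -m inch '[0,0,0.2,0, 0,0,0.1,0, 0,0,0,0, 0,0,0,0, 0,0,0,0]'
python3 tilt.py | head -5
```

```text
clock: 22.0
tcp_pos: [0.4838, 0.1874, 0.0843]
orientation: [0.016, -0.108, 0.994, 0.002]
wrist_force: [12.8, 3.0, 32.5]
finger_gap: 0.0538
grip_force: 41.1
clock: 22.42
tcp_pos: [0.4847, 0.1876, 0.0832]
orientation: [0.017, -0.108, 0.994, 0.002]
wrist_force: [9.5, 2.5, 44.9]
finger_gap: 0.0536
grip_force: 43.4
yellow
scene 132 [[290, 198], [286, 197], [286, 206], [278, 214], [279, 219], [290, 211]]
scene 380 [[259, 200], [243, 210], [253, 215], [257, 213], [263, 215], [258, 218], [261, 232], [249, 241], [233, 233], [252, 241], [268, 228], [266, 211]]
blue
-4 0 [[225.1, 217.3], [245.3, 226.5], [248.1, 244.2], [236.5, 214.1], [256.4, 222.9], [288.0, 199.6], [289.0, 212.6]]
```

```bash
python3 -m inch '[-0.2,0,-0.1,0, -0.2,0,-0.1,0, -0.2,0,-0.1,0, -0.1,0,0,0, 0,0,0,0]'
python3 tilt.py | head -5; python3 -c "
from h import *
s=get_state();print(s['tcp_pos'],s['wrist_force'])"
```

```text
clock: 22.98
tcp_pos: [0.4846, 0.1876, 0.083]
orientation: [0.01, -0.108, 0.994, 0.001]
wrist_force: [-1.4, 0.0, 40.9]
finger_gap: 0.0537
grip_force: 42.9
yellow
scene 129 [[290, 198], [286, 197], [286, 207], [278, 214], [279, 219], [290, 211]]
scene 383 [[259, 200], [243, 210], [254, 215], [257, 213], [263, 214], [258, 218], [261, 232], [249, 241], [233, 233], [251, 241], [268, 228], [266, 211]]
blue
-4 0 [[225.1, 217.3], [245.3, 226.5], [248.1, 244.2], [236.5, 214.1], [256.4, 222.9], [288.0, 199.6], [289.0, 212.6]]
[0.48465496 0.18761201 0.08306482] [-0.85338771 -0.2417439  40.15244929]
```

Yellow is hard-seated, with no lateral load. I'll unload, then open.

```bash
python3 -m inch '[0,0,-0.2,0, 0,0,-0.2,0, 0,0,-0.1,0, 0,0,0,0, 0,0,0,0]'
python3 -m inch '[0,0,0,0, 0,0,0,0, 0,0,0,0, 0,0,0,0, 0,0,0,0]'
```

```text
clock: 23.55
tcp_pos: [0.481, 0.1868, 0.0831]
orientation: [0.006, -0.108, 0.994, 0.001]
wrist_force: [2.7, 0.5, 11.8]
finger_gap: 0.0537
grip_force: 39.7
clock: 23.97
tcp_pos: [0.481, 0.1868, 0.0831]
orientation: [0.006, -0.108, 0.994, 0.001]
wrist_force: [3.0, 1.4, 10.6]
finger_gap: 0.0535
grip_force: 39.7
```

```bash
python3 tilt.py
```

```text
yellow
scene 131 [[289, 199], [285, 198], [285, 208], [277, 215], [277, 220], [289, 211]]
scene 388 [[258, 201], [242, 211], [253, 216], [256, 213], [262, 215], [257, 219], [259, 234], [248, 242], [232, 234], [250, 242], [267, 228], [265, 212]]
blue
-4 0 [[225.1, 217.3], [245.3, 226.5], [248.1, 244.2], [236.5, 214.1], [256.4, 222.9], [288.0, 199.6], [289.0, 212.6]]
-4 5 [[224.0, 219.5], [244.2, 228.8], [248.3, 245.3], [235.5, 215.0], [255.4, 223.9], [286.7, 197.1], [288.6, 209.6]]
-4 10 [[223.0, 221.8], [243.2, 231.1], [248.7, 246.3], [234.5, 216.0], [254.4, 224.9], [285.2, 194.8], [288.1, 206.6]]
0 0 [[226.6, 216.4], [246.7, 225.5], [249.5, 243.1], [237.9, 213.2], [257.7, 221.9], [289.1, 198.7], [290.1, 211.7]]
0 5 [[225.4, 218.4], [245.6, 227.6], [249.7, 244.1], [236.8, 213.9], [256.7, 222.7], [287.9, 196.1], [289.8, 208.5]]
0 10 [[224.4, 220.5], [244.5, 229.8], [250.0, 245.0], [235.9, 214.8], [255.8, 223.6], [286.4, 193.6], [289.2, 205.5]]
```

```bash
python3 -m inch '[0,0,0,0, 0,0,0,0, 0,0,0,0, 0,0,0,0, 0,0,0,0]' 1
python3 -m inch '[0,0,-0.5,0, 0,0,-1,0, 0,0,-2,0, 0,0,-3,0, 0,0,-3,0]'
python3 -m inch '[0,0,-3,0, 0,-4,0,0, 0,-4,0,0, 0,-4,0,0, 0,-4,0,0]'
python3 -m inch '[0,-4,0,0, 0,-4,0,0, 0,-4,0,0, 0,0,0,0, 0,0,0,0]'
sed -i 's/(105,130,50)/(100,110,25)/' tilt.py; python3 tilt.py
python3 - <<'E'
from h import *
r=R.from_euler('z',.217)
for nm,o,l in(("yellow",[-.003,0,.068],[(-35,27,17),(-35,-27,17),(65,-27,17),(65,27,17)]),("blue",[.03,0,.034],[(-65,-27,17),(35,-27,17),(35,-27,-17),(-65,-27,-17),(35,27,17),(65,-27,27),(65,27,27)])):
    c=np.array([.482,.187,.023])+r.apply(o)
    for n in("scene","top"): print(nm,n,w2px(n,c+r.apply(np.array(l)/1000)).round(1).tolist())
E
```

```text
clock: 24.53
tcp_pos: [0.4752, 0.1856, 0.0789]
orientation: [-0.001, -0.108, 0.994, -0.0]
wrist_force: [0.2, 0.6, -0.3]
finger_gap: 0.0851
grip_force: 0.0
clock: 24.95
tcp_pos: [0.4749, 0.1855, 0.1755]
orientation: [-0.001, -0.108, 0.994, -0.0]
wrist_force: [0.5, -0.5, -0.0]
finger_gap: 0.0854
grip_force: 0.0
clock: 25.37
tcp_pos: [0.5103, 0.0282, 0.2058]
orientation: [0.001, -0.109, 0.994, -0.0]
wrist_force: [0.6, 0.3, 0.5]
finger_gap: 0.0854
grip_force: 0.0
clock: 25.78
tcp_pos: [0.536, -0.0901, 0.2048]
orientation: [0.0, -0.106, 0.994, -0.0]
wrist_force: [-0.5, -0.5, 0.7]
finger_gap: 0.0858
grip_force: 0.0
yellow
scene 1049 [[289, 199], [271, 192], [264, 195], [242, 211], [253, 216], [256, 213], [261, 215], [257, 219], [259, 234], [249, 242], [232, 234], [250, 242], [289, 211]]
top 925 [[263, 236], [242, 240], [250, 281], [272, 277], [265, 238]]
top 136 [[271, 281], [262, 283], [262, 286], [258, 284], [252, 285], [258, 288], [254, 292], [264, 291], [264, 288], [268, 286], [272, 289]]
blue
scene 354 [[291, 211], [277, 225], [274, 225], [256, 240], [264, 245], [292, 222]]
-4 0 [[225
[... 396 characters left out ...]
, [237.9, 213.2], [257.7, 221.9], [289.1, 198.7], [290.1, 211.7]]
0 5 [[225.4, 218.4], [245.6, 227.6], [249.7, 244.1], [236.8, 213.9], [256.7, 222.7], [287.9, 196.1], [289.8, 208.5]]
0 10 [[224.4, 220.5], [244.5, 229.8], [250.0, 245.0], [235.9, 214.8], [255.8, 223.6], [286.4, 193.6], [289.2, 205.5]]
yellow scene [[236.8, 213.9], [256.7, 222.7], [288.3, 199.4], [268.9, 191.8]]
yellow top [[249.6, 282.2], [272.9, 277.5], [264.6, 234.8], [241.5, 239.4]]
blue scene [[259.6, 235.4], [290.1, 211.7], [291.1, 224.2], [261.3, 248.2], [271.2, 204.0], [298.3, 201.5], [279.4, 194.2]]
blue top [[273.6, 277.2], [265.5, 235.7], [266.5, 237.7], [274.4, 278.3], [242.9, 240.2], [262.8, 222.7], [240.1, 227.2]]
```

Both trays match their expected seated outlines to 1–2 px, and the gripper is clear. Handing in.

```bash
python3 -c "
from workcell import env
print(env.hand_in())"
```

```text
the job is handed in; nothing more can be done
None
```

I stacked blue and then yellow on the grey tray and handed the job in at about 26 s; the final camera check showed both trays level, in line and within 1–2 px (roughly 2–4 mm) of their seated positions, but the hand-in returned no verdict.

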